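# Level the solvent-bottle platform: screw its corner foot down onto a bearing plate

## Task

The bottle platform's corner foot hangs clear of the bench. Slide the metal bearing plate under it so that its round pad lies flat and centred below the foot and let go of it; then turn the yellow wing knob clockwise until the foot just bears on the pad: lightly snug, never jacked down hard. Let go, and leave the bottles and everything else on the bench where they are.

Things in the scene. Friction and masses are not known exactly. Their poses are not given: they have to be found in the camera images.
- stand: Low navy bottle platform, fixed. Origin on the vertical axis of its levelling foot, 0 to 2.5 mm below the bench surface; z up. The deck (270 x 290 mm) lies on the +y side: from y = 55 to 345 mm, x = -125 to 145 mm; top at z = 52 mm, rims at 64 mm. The space under the foot is open towards -y, -x and +x (nearest leg 86 mm from the axis)
- lug (a point): Aluminium lug that sticks out of the platform's deck over the foot; this point is on its top, on the screw axis; axes as the platform's. 44 mm wide (x), 12 mm thick, ending 22 mm beyond the axis at -y
- foot: Levelling foot on the screw: steel cup with a pale rubber sole 36 mm across. Origin on the axis; the sole's underside lies 0 to 3.5 mm below this point, by how worn it is (not told). It turns and moves with the knob as one piece. This point starts 14 to 19 mm above the bench. Slightly springy: on the pad the load rises by 26 N per mm of further travel, so stop at the first clear rise in turning torque
- wing_grip (a point): Grip point of the yellow wing knob, on the screw axis, 15 mm below its top, 76.5 mm above the foot's origin. The wing is an upright bar 48 mm long (its x), 12 mm thick (its y: grip across this), 34 mm tall. Clockwise from above lowers knob and foot together by 3 mm/rad. Turning takes 0.02 Nm with the foot free, plus some 0.01 to 0.02 Nm per newton of load on the foot; it stays where left
- plate: The loose bearing plate, 0.2 kg, lying flat on the bench. Origin at the centre of the underside of its round pad (aluminium, faced with grippy clear rubber), 60 mm across and 8 mm thick. A strip 22 mm wide and 5 mm thick runs from the pad along -y to 100 mm from the centre and carries the grab post
- plate_post (a point): Grip point on the plate's orange grab post: a 14 x 14 mm square post, top 50 mm above the bench, 88 mm from the pad centre along the plate's -y. This point lies 34 mm above the plate's underside; axes as the plate's
- bottle_clear: Clear glass bottle, yellow cap, 72 mm across, 135 mm tall, standing on the platform deck. Leave it alone. Origin at the centre of its underside
- bottle_amber: Amber glass bottle, red cap, 60 mm across, 120 mm tall, standing on the platform deck. Leave it alone. Origin at the centre of its underside
- vial: Small amber vial, white cap, 26 mm across, 50 mm tall, on the bench. Leave it alone. Origin at the centre of its underside
- jar: White plastic jar, blue cap, 56 mm across, 70 mm tall, on the bench. Leave it alone. Origin at the centre of its underside
- wrench: Steel wrench 150 mm long lying on the bench along its own x axis. Leave it alone. Origin at the centre of its underside
- beaker: Clear plastic beaker, 64 mm across, 80 mm tall, on the bench. Leave it alone. Origin at the centre of its underside
- spare_foot: Spare steel levelling foot, 28 mm disc with a 10 mm stem, 50 mm tall, on the bench. Leave it alone. Origin at the centre of its underside
Things that resemble listed ones, but are neither listed nor needed, are in the scene too. Leave any pink or purple look-alike of the plate alone.

How it is judged:
By the outcome, as a careful person would: the job done as asked, in the order asked, and still so for the second after the job is handed in, with the robot touching nothing.
It also fails if it takes over 72 s, if anything falls off the work surface, if the arm or the gripper's body presses on something with over 40 N, if the wrist force passes 120 N, or if a joint passes its speed limit or range.

## Robot

A 6-joint arm with a two-finger parallel gripper is mounted at the origin on the work surface. World frame = base frame: x ahead of the robot, y to its left, z up, the work surface at z = 0. Lengths are in m, angles in rad, forces in N, time in s.
With the tool pointing down it reaches from about 0.3 to 0.775 m from the base axis. Payload 14.6 kg.
Tool frame: the origin (TCP) lies at the very end of the fingers, on their centre line; the grasp point (between the pads) lies 19 mm behind it; x points along the fingers, y is the direction in which the jaws open and shut, and the axes are right-handed (so a half turn about x gives the same grasp; the last joint's range is limited). The gripper opens to 94 mm and grips with 3 to 60 N. Pads are 16 mm wide; open, the fingers measure 119 mm over their backs; the gripper's body (75 mm by 177 mm) begins 78 mm behind the grasp point.
Start: joints at [-1.243, 0.3, 1.521, -0, 1.321, -0.067], TCP at [0.212, -0.508, 0.205] pointing down, gripper open.
Joint ranges: [-3.03, 3.03], [-0.79, 2.21], [0.23, 2.52], [-1.04, 4.18], [0, 3.07], [-2.55, 2.55]. Speed limits (rad/s): [2.22, 2.22, 2.57, 3.14, 3.14, 3.14].

## Interface

Orientations are given as [roll, pitch, yaw] about the fixed x, y, z axes, in that order (R = Rz(yaw) Ry(pitch) Rx(roll)).
In Python, from station import ctrl, viewer, hand_in gives the robot as it stands. The module is installed in compiled form; this text tells all that it offers.
- The arm moves only by the tool play_rows, never from a script. Its argument "deltas" is a list that holds one entry, the list of rows, each a list of 7 numbers: the shift along the tool's x, y, z in mm, then the turn, a rotation vector about the tool's x, y, z in rad, then the finger opening in mm, from 0 to 94. In form: [[[dx, dy, dz, ax, ay, az, gripper], ...]]. A call has 1 to 10 rows; each row shifts and turns the commanded pose from where the row before left it, along the tool's axes as they then stand; what a row does not reach is not made up. A row lasts 1/10 s, in which the tool goes at most 50 mm and 8.59 degrees, less where a joint would pass 70% of its speed; a pose out of reach is approached as far as the arm can. A call with a gripper value outside its range is refused whole. The fingers move at their own pace and stop on an object; "grip_force" is the grip in N (left out, the last holds). Time passes only in rows, so rows that do not move let the fingers close. It gives the time, the measured TCP pose, the force and the opening at its end, in the units of the state.
- ctrl.get_obs(): the state, without advancing time (a new reading comes with each control period).
- viewer.camera(name): name is "scene" or "top" or "wrist"; returns a dict with "img" (400x640x3 uint8, red, green, blue), "fx", "fy", "cx", "cy" (pixels), "rvec" (rotation vector, rad) and "tvec" (3), from world to camera coordinates, as OpenCV has them. Camera axes: x right, y down, z forward; pixel columns grow to the right and rows downward; lengths in m; the calibration is good to about 2 mm. A picture is of the moment at which its call begins. There is no depth.
- hand_in(): hands the job in, once; it reports no verdict.
The state is a dict: "time_s": time; "qpos": joint angles; "joint_vel": joint speeds; "tau": joint torques, N m; "ee_pos": TCP position; "eef_rot": TCP orientation; "force": force on the tool from outside, world axes, zero at the start; "moment": the same for the moment, N m; "grip_width": finger opening in m.
Only numpy, scipy, OpenCV 4.12 (cv2) and the standard library are available. Lean on these libraries where they do the work, as an engineer would, in place of code of your own. Each camera call takes 0.05 s, during which the arm holds its last target.

## Working session

There is one attempt and no reset: what is moved stays moved. The work goes in short steps, Python scripts to look and compute and a tool call to move; the robot and the scene stay as the last step left them, time stands still between calls to the robot, and variables do not carry over. Pictures are saved under pics/ and viewed, and the job is handed in when it is done.

Besides the shell and the picture viewer there is one more tool, called after "Request:" as name([rows], argument=value, ...), one row to a line, values as JSON. play_rows: Moves the arm, as the interface text tells. Its arguments: {"type":"object","properties":{"deltas":{"type":"array","items":{"type":"array","items":{"type":"array","items":{"type":"number"}}}},"grip_force":{"type":"number"}},"required":["deltas"]}

```bash
mkdir -p pics; cat > h.py <<'E'
import numpy as np,cv2
from station import ctrl,viewer
def snap(name,fn):
    c=viewer.camera(name); cv2.imwrite('pics/'+fn+'.png',cv2.cvtColor(c['img'],cv2.COLOR_RGB2BGR)); np.savez('pics/'+fn+'.npz',**c); return c
def load(fn): return dict(np.load('pics/'+fn+'.npz'))
def ray(c,u,v):
    R=cv2.Rodrigues(np.array(c['rvec'],float))[0];t=np.array(c['tvec'],float).ravel()
    d=R.T@np.array([(u-c['cx'])/c['fx'],(v-c['cy'])/c['fy'],1]); return -R.T@t,d/np.linalg.norm(d)
def onz(c,u,v,z):
    o,d=ray(c,u,v); return o+d*(z-o[2])/d[2]
def tri(obs):
    A=np.zeros((3,3));b=np.zeros(3);L=[]
    for c,u,v in obs:
        o,d=ray(c,u,v);P=np.eye(3)-np.outer(d,d);A+=P;b+=P@o;L.append((o,P))
    x=np.linalg.solve(A,b); return x,[np.linalg.norm(P@(x-o)) for o,P in L]
def proj(c,p):
    return cv2.projectPoints(np.array(p,float).reshape(-1,1,3),np.array(c['rvec'],float),np.array(c['tvec'],float),np.array([[c['fx'],0,c['cx']],[0,c['fy'],c['cy']],[0,0,1]],float),None)[0].reshape(-1,2)
E
python3 - <<'E'
from h import *
for n in ['scene','top','wrist']:
    c=snap(n,n+'0'); print(n,c['fx'],ray(c,320,200))
print(ctrl.get_obs())
E
```

```text
scene 375.06486813998544 (array([ 1.07674457, -0.332945  ,  0.76802823]), array([-0.60987805,  0.31255618, -0.72825641]))
top 474.7336158666202 (array([ 0.43112386, -0.05670251,  1.44806645]), array([ 0.09552373, -0.00721335, -0.99540102]))
wrist 336.9749218781137 (array([ 0.28362761, -0.4766951 ,  0.38336738]), array([-0.2435004 , -0.10681892, -0.96400066]))
{'time_s': 0.15, 'qpos': array([-1.24261977e+00,  3.00336352e-01,  1.52141992e+00, -1.37882541e-06,
        1.32070722e+00, -6.66230507e-02]), 'joint_vel': array([-0.0005231 , -0.00313805, -0.0021739 ,  0.00044051, -0.00094837,
       -0.00028587]), 'tau': array([ 1.13218011e-03, -5.31956506e+01, -3.52819741e+01,  7.08827795e-02,
        2.36618682e-02, -6.61140484e-05]), 'ee_pos': array([ 0.21146497, -0.50751147,  0.20502842]), 'eef_rot': array([-1.63588566,  1.56992548,  1.90050695]), 'force': array([ 0.39930009,  0.01041898, -0.39390338]), 'moment': array([-0.02105233,  0.03109025, -0.02534835]), 'grip_width': 0.0940973160295429}
```

View pics/scene0.png

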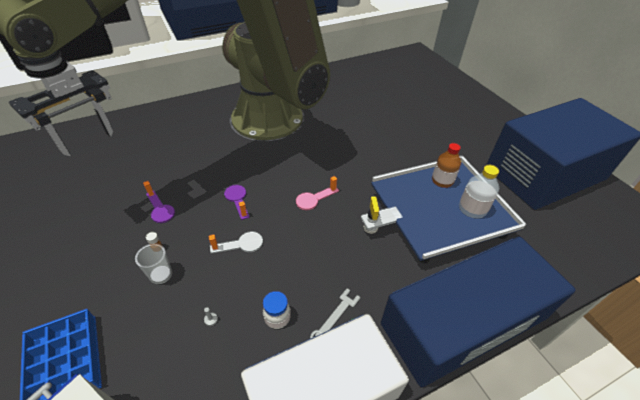

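View pics/top0.png

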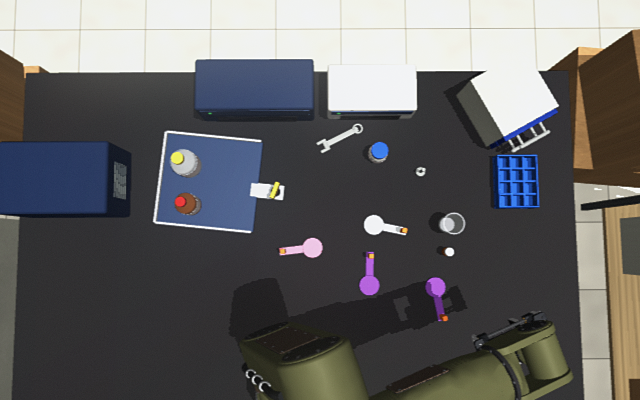

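View pics/wrist0.png

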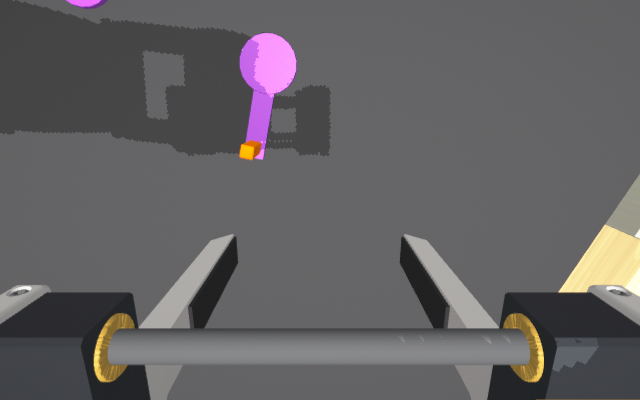

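```bash
python3 - <<'E'
from h import *
t=load('top0');s=load('scene0')
a=cv2.resize(t['img'][160:260,230:430],None,fx=4,fy=4,interpolation=2)
b=cv2.resize(s['img'][170:270,200:420],None,fx=3.6,fy=3.6,interpolation=2)
cv2.imwrite('pics/tz.png',a[:,:,::-1]);cv2.imwrite('pics/sz.png',b[:,:,::-1])
for n,u,v,z in [('pad',373.5,225,.008),('post',404,230.5,.05),('knob',275,189,.1),('lugL',267,190,.06),('d1',261,141,.064),('d2',250,231,.064),('d3',167,133,.064),('d4',155,222,.064)]:
    print(n,onz(t,u,v,z))
E
```

```text
pad [ 0.49205216 -0.22906705  0.008     ]
post [ 0.47347204 -0.31371811  0.05      ]
knob [0.59285009 0.06182598 0.1       ]
lugL [0.59483381 0.08884449 0.06      ]
d1 [0.74019064 0.10643804 0.064     ]
d2 [0.47459571 0.13762465 0.064     ]
d3 [0.76568457 0.38410832 0.064     ]
d4 [0.50262613 0.41402341 0.064     ]
```

View pics/tz.png

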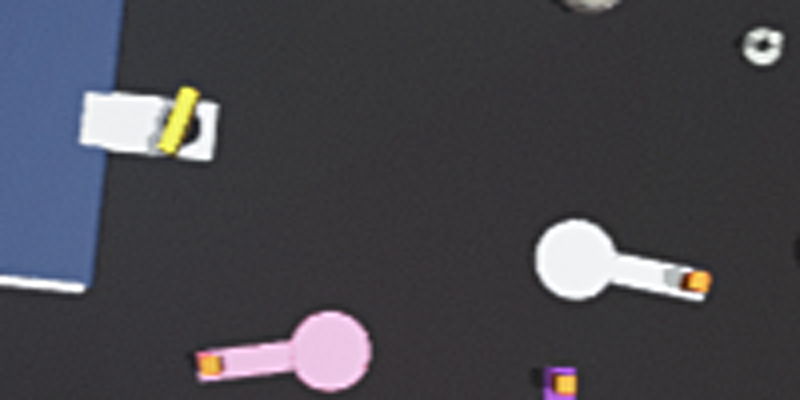

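View pics/sz.png

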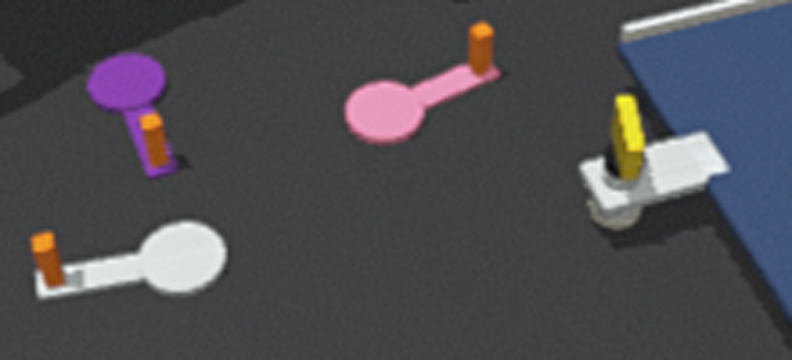

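```bash
cat >> h.py <<'E'
from scipy.spatial.transform import Rotation as Ro
def tool():
    o=ctrl.get_obs(); return o,np.array(o['ee_pos']),Ro.from_euler('xyz',o['eef_rot']).as_matrix()
def delta(p,ang=None):
    """target TCP pos, jaw(y) angle world with tool down -> delta in tool frame mm and turn vec"""
    o,e,R=tool(); d=R.T@(np.array(p)-e)*1000
    rv=None
    if ang is not None:
        x=np.array([0,0,-1.]);y=np.array([np.cos(ang),np.sin(ang),0]);T=np.c_[x,y,np.cross(x,y)]
        rv=Ro.from_matrix(R.T@T).as_rotvec()
    return d,rv
E
python3 - <<'E'
from h import *
np.set_printoptions(precision=4,suppress=True)
o,e,R=tool();print(R, e)
print(np.degrees(np.arctan2(R[1,1],R[0,1])))
c=load('wrist0');Rc=cv2.Rodrigues(c['rvec'])[0]; print('cam in tool',R.T@(ray(c,320,200)[0]-e),'axes',(R.T@Rc.T))
E
```

```text
[[-0.0003  0.3846 -0.9231]
 [ 0.0008 -0.9231 -0.3846]
 [-1.     -0.0009 -0.0001]] [ 0.2115 -0.5075  0.205 ]
-67.37962770124857
cam in tool [-0.1783 -0.0008 -0.0785] axes [[-0.001  -0.2707  0.9627]
 [ 1.     -0.0001  0.001 ]
 [-0.0002  0.9627  0.2707]]
```

Request:
play_rows([
  [[0,-7.8,-31.6,0,0,0,94],[0,-7.8,-31.6,0,0,0,94],[0,-7.8,-31.6,0,0,0,94],[0,-7.8,-31.6,0,0,0,94],[0,-7.8,-31.6,0,0,0,94],[0,-7.8,-31.6,0,0,0,94],[0,-7.8,-31.6,0,0,0,94],[0,-7.8,-31.6,0,0,0,94],[0,-7.8,-31.6,0,0,0,94],[0,-7.8,-31.6,0,0,0,94]],
])

```text
time_s: 1.15
ee_pos: [0.4742, -0.3131, 0.2053]
eef_rot: [-1.051, 1.57, 2.486]
force: [0.3, -0.0, -0.3]
grip_width: 0.0944
```

Request:
play_rows([
  [[0,0,0,-0.12,0,0,94],[0,0,0,-0.12,0,0,94],[0,0,0,-0.12,0,0,94],[0,0,0,-0.12,0,0,94],[0,0,0,-0.12,0,0,94],[0,0,0,-0.12,0,0,94],[0,0,0,-0.12,0,0,94],[0,0,0,-0.12,0,0,94],[0,0,0,0,0,0,94],[0,0,0,0,0,0,94]],
])

```text
time_s: 2.15
ee_pos: [0.4732, -0.3141, 0.2053]
eef_rot: [-1.976, 1.57, 2.517]
force: [-0.0, -0.7, 0.3]
grip_width: 0.0943
```

```bash
python3 - <<'E'
from h import *
c=snap('wrist','w1');print(ctrl.get_obs())
E
```

```text
{'time_s': 2.2, 'qpos': array([-6.50513679e-01,  3.40217064e-01,  1.46825213e+00,  2.11345758e-06,
        1.33332157e+00, -4.31205776e-01]), 'joint_vel': array([ 2.17045129e-03, -1.54200536e-03, -2.34486842e-03,  1.90668338e-04,
       -3.35277095e-05, -8.20816744e-03]), 'tau': array([-1.34534130e-04, -5.55831778e+01, -3.54003274e+01,  5.89051237e-02,
        4.69531480e-02, -8.09816597e-02]), 'ee_pos': array([ 0.47320038, -0.31411898,  0.20534049]), 'eef_rot': array([-2.01237017,  1.57059821,  2.48071041]), 'force': array([-0.96740927, -0.90233809,  0.39812065]), 'moment': array([-0.0486636 , -0.02004633,  0.06383434]), 'grip_width': 0.0941495305803115}
```

View pics/w1.png

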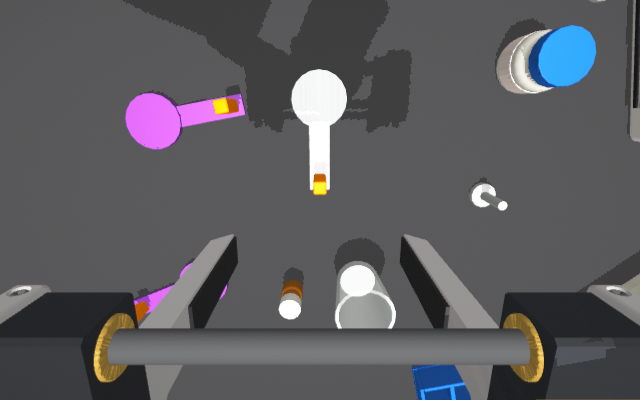

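```bash
python3 - <<'E'
from h import *
np.set_printoptions(precision=4,suppress=True)
w=load('w1');t=load('top0');s=load('scene0')
print('ring pts',proj(w,[[.473,-.314,.05]]))
for n,a,b in [('postTop',(320,189.5),(404,230.5)),('pad?',(319,98.5),(373.7,225))]:
    x,e=tri([(w,*a),(t,*b)]);print(n,x,e)
print('pad',onz(w,319,98.5,.008),'strip end',onz(w,319.5,190,.005))
print('vial top',onz(t,449,252,.05),onz(w,290,309,.05),'beaker', onz(w,357,281,.0),onz(t,452,223,.04))
# post top in w: segment orange
im=w['img'].astype(int);r,g,b=im[...,0],im[...,1],im[...,2]
for lo in (0,):
  m=(r>150)&(b<80)&(g>60)&(np.arange(640)[None]>300)&(np.arange(640)[None]<340)
  v,u=np.nonzero(m);print(u.min(),u.max(),v.min(),v.max())
  for vv in range(v.min(),v.max()+1): k=u[v==vv];print(vv,k.min(),k.max(),im[vv,(k.min()+k.max())//2])
m=(im.min(2)>200);m[:,:280]=0;m[:,360:]=0;m[125:]=0
v,u=np.nonzero(m);print('pad seg',u.min(),u.max(),v.min(),v.max(),u.mean(),v.mean())
E
```

```text
ring pts [[318.7894 187.5513]]
postTop [ 0.4737 -0.3123  0.0626] [np.float64(0.0011008498972891287), np.float64(0.0011008498972891747)]
pad? [ 0.492  -0.2288  0.0145] [np.float64(0.0002652357177031863), np.float64(0.000265235717703271)]
pad [ 0.4923 -0.2286  0.008 ] strip end [ 0.4709 -0.3275  0.005 ]
vial top [ 0.4095 -0.4447  0.05  ] [ 0.4106 -0.4446  0.05  ] beaker [ 0.4914 -0.4549  0.    ] [ 0.4951 -0.4589  0.04  ]
301 326 174 298
174 315 323 [199 116  65]
175 314 324 [193  94   1]
176 314 324 [193  93   0]
177 314 325 [193  94   0]
178 314 325 [194  95   0]
179 314 325 [195  95   1]
180 314 325 [195  94   0]
181 314 325 [245 129   0]
182 314 325 [255 206   0]
183 314 325 [255 245  49]
184 314 325 [255 248  53]
185 314 325 [255 248  55]
186 314 325 [255 248  53]
187 314 325 [255 248  56]
188 314 325 [255 248  56]
189 313 325 [255 248  55]
190 313 326 [255 247  52]
191 313 326 [255 247  46]
192 313 326 [255 246  44]
193 313 326 [255 233   0]
194 314 324 [229 142  46]Traceback (most recent call last):
  File "<stdin>", line 14, in <module>
    return umr_minimum(a, axis, None, out, keepdims, initial, where)
ValueError: zero-size array to reduction operation minimum which has no identity
```

Request:
play_rows([
  [[40,0,0,0,0,0,94],[40,0,0,0,0,0,70],[40,0,0,0,0,0,50],[30,0,0,0,0,0,50],[20,0,0,0,0,0,50],[17,0,0,0,0,0,50],[0,0,0,0,0,0,10],[0,0,0,0,0,0,10],[0,0,0,0,0,0,10],[0,0,0,0,0,0,10]],
], grip_force=25)

```text
time_s: 3.2
ee_pos: [0.4737, -0.3145, 0.0195]
eef_rot: [1.136, 1.569, -0.651]
force: [0.3, -0.3, -0.3]
grip_width: 0.0253
```

```bash
python3 - <<'E'
from h import *
c=snap('wrist','w2');o=ctrl.get_obs();print(o['ee_pos'],o['force'],o['grip_width'],o['qpos'])
E
```

```text
[ 0.47357578 -0.3143719   0.01932202] [0.38748694 0.47119789 0.33928336] 0.02108517724732846 [-6.50488167e-01  5.57883281e-01  1.62653928e+00  5.50275937e-05
  9.55821008e-01 -4.34197716e-01]
```

View pics/w2.png

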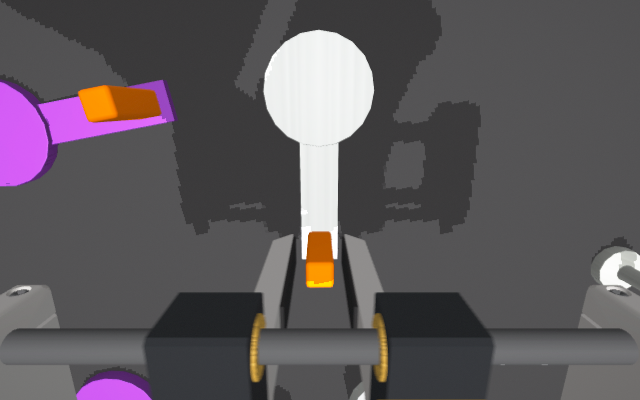

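Request:
play_rows([
  [[0,0,0,0,0,0,10],[0,0,0,0,0,0,10],[0,0,0,0,0,0,10],[0,1,-10,0,0,0,10],[0,3,-20,0,0,0,10],[0,3,-23,0,0,0,10],[0,3,-25,0,0,0,10],[0,3,-25,0,0,0,10],[0,3,-25,0,0,0,10],[0,0,0,0,0,0,10]],
])

```text
time_s: 4.25
ee_pos: [0.5174, -0.1901, 0.019]
eef_rot: [1.985, 1.57, 0.201]
force: [2.8, 7.8, 6.6]
grip_width: 0.0142
```

```bash
python3 - <<'E'
from h import *
c=snap('wrist','w3');o=ctrl.get_obs();print(o['ee_pos'],o['force'],o['grip_width'],o['qpos'])
E
```

```text
[ 0.51725129 -0.19071698  0.01903977] [1.83656798 6.79988405 9.06240623] 0.013921953658675122 [-4.20200047e-01  5.27462569e-01  1.67743193e+00  1.29938240e-03
  9.35736042e-01 -2.06625388e-01]
```

View pics/w3.png

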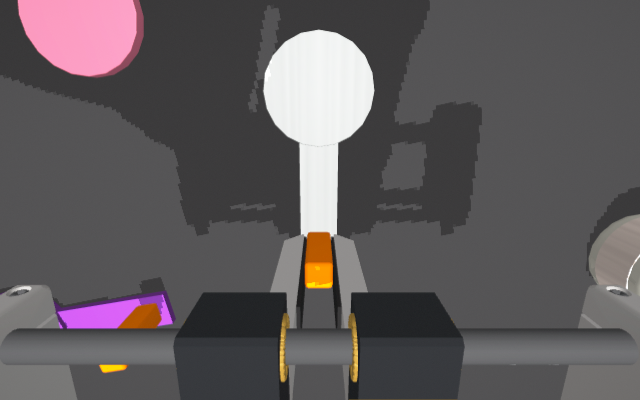

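Request:
play_rows([
  [[-0.4,2,-12,0,0,0,10],[0,2,-18,0,0,0,10],[0,3,-20,0,0,0,10],[0,3,-20,0,0,0,10],[0,2,-18,0,0,0,10],[0,0,0,0,0,0,10],[0,0,0,0,0,0,10]],
])

```text
time_s: 5.0
ee_pos: [0.5472, -0.1085, 0.019]
eef_rot: [2.6, 1.57, 0.814]
force: [1.0, 4.8, 5.1]
grip_width: 0.0136
```

```bash
python3 - <<'E'
from h import *
c=snap('wrist','w4');o=ctrl.get_obs();print(o['ee_pos'],o['force'],o['grip_width'],o['qpos'])
snap('top','top4')
E
```

```text
[ 0.54701853 -0.10889257  0.0190215 ] [1.86259228 5.40196986 4.9390466 ] 0.014016722668215223 [-2.62504558e-01  5.39438678e-01  1.65785300e+00  8.62903617e-04
  9.43891904e-01 -4.72029175e-02]
```

View pics/w4.png

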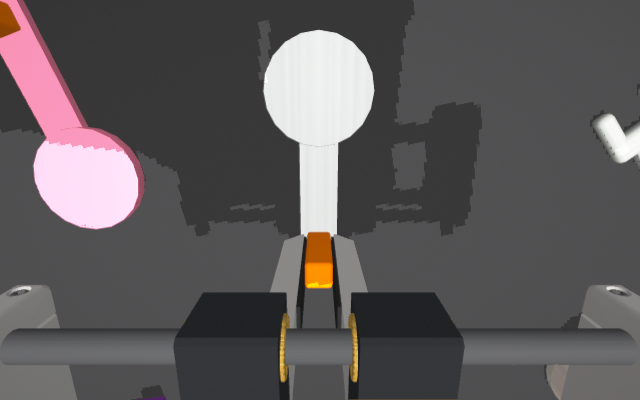

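Request:
play_rows([
  [[0,0,0,0,0,0,40],[0,0,0,0,0,0,40],[-30,0,0,0,0,0,40],[-40,0,0,0,0,0,40],[-40,0,-20,0,0,0,40],[-40,5,-30,0,0,0,40],[0,5,-30,0,0,0,40],[0,0,0,0,0,0,40],[0,0,0,0,0,0,40]],
])

```text
time_s: 6.0
ee_pos: [0.5733, -0.0335, 0.1679]
eef_rot: [-1.269, 1.569, -3.055]
force: [0.6, -0.3, -0.1]
grip_width: 0.0401
```

```bash
python3 - <<'E'
from h import *
c=snap('wrist','w5');o=ctrl.get_obs();print(o['ee_pos'],o['force'],o['grip_width'],o['qpos'])
E
```

```text
[ 0.57313536 -0.03399989  0.16776001] [ 0.12799825 -0.26096532 -0.16250598] 0.039948832862508055 [-1.22916043e-01  3.86367263e-01  1.49508396e+00 -2.83513317e-04
  1.26179345e+00  9.34264612e-02]
```

Request:
play_rows([
  [[0,5,-30,0,0,0,40],[0,5,-30,0,0,0,40],[0,5,-30,0,0,0,40],[0,0,-20,0,0,0,40],[0,0,0,0,0,0,40],[0,0,0,0,0,0,40]],
])

```text
time_s: 6.65
ee_pos: [0.6116, 0.0698, 0.168]
eef_rot: [-1.115, 1.57, -2.902]
force: [0.2, 0.4, 0.4]
grip_width: 0.0404
```

```bash
python3 - <<'E'
from h import *
c=snap('wrist','w6');o=ctrl.get_obs();print(o['ee_pos'],o['force'],o['grip_width'],o['qpos'])
E
```

```text
[0.61164796 0.06943318 0.16823495] [ 0.66038694 -0.87508764  0.50671546] 0.039785280832673464 [ 5.36407478e-02  4.76430095e-01  1.36557912e+00 -2.30844225e-04
  1.30045786e+00  2.70825655e-01]
```

View pics/w5.png

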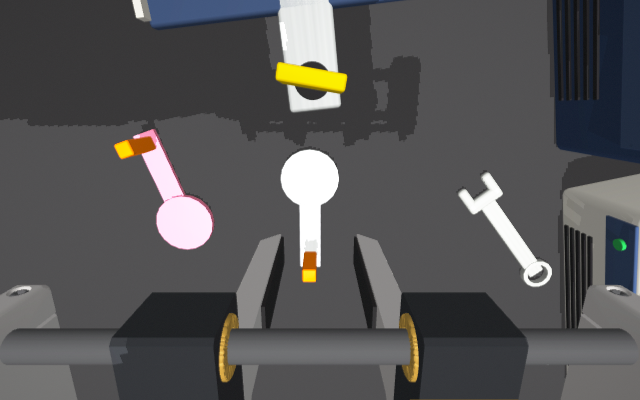

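View pics/w6.png

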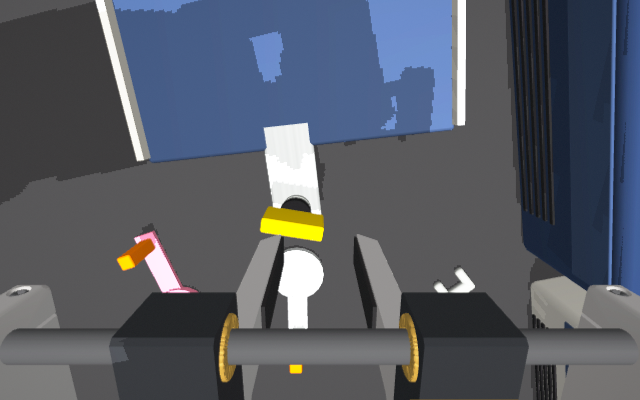

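```bash
python3 - <<'E'
from h import *
a=load('w5')['img'][0:130,250:370];b=load('w6')['img'][120:250,235:355]
o=np.hstack([cv2.resize(a,None,fx=3.3,fy=4.5,interpolation=2),cv2.resize(b,None,fx=3.3,fy=4.5,interpolation=2)])
for i in range(0,130,10):
    cv2.line(o,(0,int(i*4.5)),(6,int(i*4.5)),(255,0,0),1)
for i in range(0,240,10): cv2.line(o,(int(i*3.3),0),(int(i*3.3),6),(255,0,0),1)
cv2.imwrite('pics/z56.png',o[:,:,::-1])
for n in('w5','w6'):
    im=load(n)['img'].astype(int);r,g,b=im[...,0],im[...,1],im[...,2]
    m=((r>150)&(g>140)&(b<60)).astype(np.uint8);m[:,:250]=0;m[:,360:]=0;m[250:]=0
    for lo in (150,235):
        mm=(m&((r>lo)&(g>lo*.9))).astype(np.uint8)
        cs,_=cv2.findContours(mm,0,1);cs=max(cs,key=cv2.contourArea);print(n,lo,cv2.minAreaRect(cs),cv2.boxPoints(cv2.minAreaRect(cs)).tolist())
E
```

```text
w5 150 ((310.77239990234375, 76.59286499023438), (70.9103775024414, 18.312862396240234), 10.080597877502441) [[274.2618713378906, 79.402099609375], [277.4672546386719, 61.3719482421875], [347.2829284667969, 73.78363037109375], [344.0775451660156, 91.81378173828125]]
w5 235 ((310.6343688964844, 76.03693389892578), (69.40373992919922, 16.000717163085938), 10.175511360168457) [[275.06494140625, 77.78087615966797], [277.89166259765625, 62.03184127807617], [346.20379638671875, 74.2929916381836], [343.3770751953125, 90.04202270507812]]
w6 150 ((292.24310302734375, 223.4442596435547), (63.10926818847656, 26.244068145751953), 8.880660057067871) [[259.041015625, 231.5376739501953], [263.09246826171875, 205.6082305908203], [325.4451904296875, 215.35084533691406], [321.39373779296875, 241.28028869628906]]
w6 235 ((291.4375305175781, 229.09963989257812), (62.64613723754883, 14.079170227050781), 8.880659103393555) [[259.4031982421875, 231.2192840576172], [261.57672119140625, 217.3088836669922], [323.47186279296875, 226.97999572753906], [321.29833984375, 240.89039611816406]]
```

View pics/z56.png

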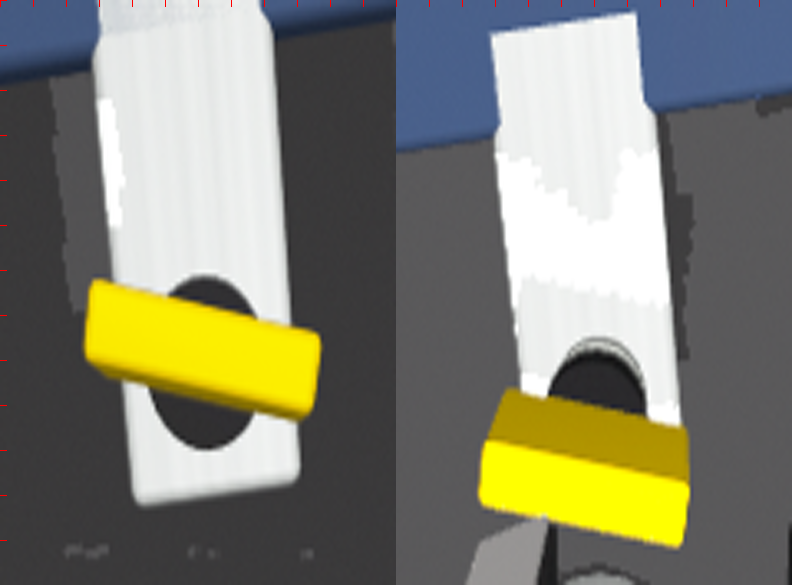

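```bash
python3 - <<'E'
from h import *
np.set_printoptions(precision=4,suppress=True)
A=load('w5');B=load('w6');T=load('top4')
a=[[275.06,77.78],[277.89,62.03],[346.2,74.3],[343.4,90.0]];b=[[259.4,231.2],[261.6,217.3],[323.5,227.0],[321.3,240.9]]
P=[]
for p,q in zip(a,b):
    x,e=tri([(A,*p),(B,*q)]);P.append(x);print(x,e)
P=np.array(P);c=P.mean(0);print('c',c);d=P[2]+P[3]-P[0]-P[1];print('wing ang',np.degrees(np.arctan2(d[1],d[0])),np.linalg.norm(d)/2, np.linalg.norm(P[0]-P[1]))
print('top4 proj',proj(T,[c]))
z=c[2];
for zz in (z-.002,z,z+.002): print(zz,onz(A,310.6,76,zz),onz(B,291.4,229.1,zz))
# lug corners: triangulate notch corners at deck edge
for n,p,q in [('lugL',(250+97/3.3,55/4.5),(235+(497-396)/3.3,120+130/4.5)),('lugR',(250+272/3.3,40/4.5),(235+(655-396)/3.3,120+108/4.5))]:
    print(n,*tri([(A,*p),(B,*q)]))
for zz in (.052,.056,.06,.064):
    L=onz(A,290.5,112,zz);R=onz(A,341,108,zz);print(zz,L,R,np.linalg.norm(R-L), np.degrees(np.arctan2(*(R-L)[1::-1])))
# hub disc in w5: cols 150-262 /3.3, rows 275-450/4.5
for zz in (.066,.07,.075): print('hub',onz(A,250+205/3.3,362/4.5,zz))
for zz in (.005,.008): print('pad',onz(A,309.7,178.5,zz),onz(B,297.5,273.5,zz))
print('post',onz(A,309,275,.05))
E
```

```text
[0.565  0.0684 0.1076] [np.float64(0.00012110959596122276), np.float64(0.00012110959596106227)]
[0.569  0.0779 0.1048] [np.float64(0.00022524367055403588), np.float64(0.0002252436705538473)]
[0.6125 0.0605 0.1048] [np.float64(0.0003019258419542004), np.float64(0.0003019258419540576)]
[0.6085 0.0509 0.1077] [np.float64(0.00040034472055080746), np.float64(0.00040034472055082236)]
c [0.5888 0.0644 0.1062]
wing ang -21.887319758054915 0.046881144120179234 0.010639676187689996
top4 proj [[273.8911 190.179 ]]
0.10421771965417503 [0.5885 0.0647 0.1042] [0.5884 0.0637 0.1042]
0.10621771965417504 [0.5885 0.0645 0.1062] [0.5887 0.0644 0.1062]
0.10821771965417504 [0.5886 0.0643 0.1082] [0.589  0.0651 0.1082]
lugL [0.5743 0.1219 0.045 ] [np.float64(0.00011363668359040707), np.float64(0.00011363668359060435)]
lugR [0.6168 0.1164 0.0398] [np.float64(0.00017500532751008228), np.float64(0.00017500532751016075)]
0.052 [0.5655 0.0448 0.052 ] [0.6078 0.0389 0.052 ] 0.042686121308313736 -7.957860711615876
0.056 [0.5658 0.0448 0.056 ] [0.6075 0.039  0.056 ] 0.042105886320091095 -7.957860711615876
0.06 [0.5661 0.0448 0.06  ] [0.6073 0.0391 0.06  ] 0.041525651331868446 -7.957860711615887
0.064 [0.5665 0.0448 0.064 ] [0.607  0.0391 0.064 ] 0.0409454163436458 -7.957860711615887
hub [0.5888 0.0644 0.066 ]
hub [0.5889 0.0642 0.07  ]
hub [0.5889 0.0638 0.075 ]
pad [ 0.5654 -0.0238  0.005 ] [ 0.5664 -0.0235  0.005 ]
pad [ 0.5656 -0.0232  0.008 ] [ 0.5669 -0.022   0.008 ]
post [ 0.5468 -0.1081  0.05  ]
```

```bash
python3 - <<'E'
from h import *
a=load('top4')['img'][160:240,220:330]
cv2.imwrite('pics/t4z.png',cv2.resize(a,None,fx=7,fy=7,interpolation=2)[:,:,::-1])
E
```

```text
(no output)
```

View pics/t4z.png

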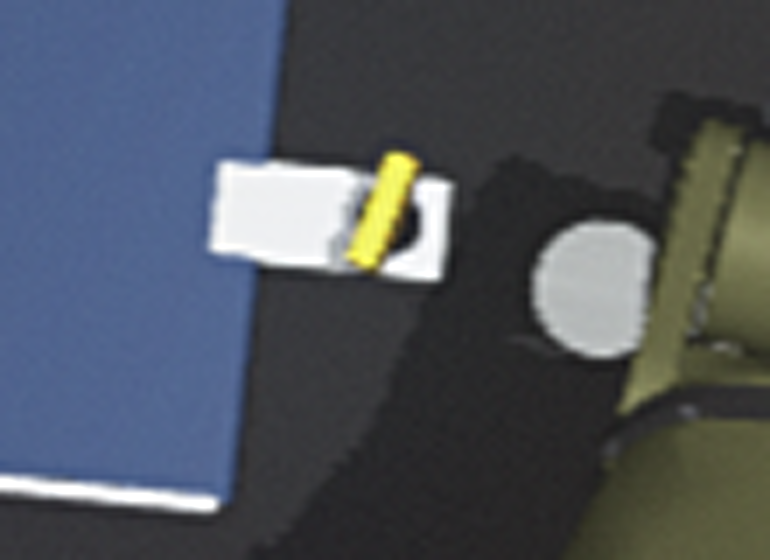

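Request:
play_rows([
  [[0,-5,37.6,0,0,0,40],[0,-5,37.6,0,0,0,40],[0,-5,37.6,0,0,0,40],[0,-5,37.6,0,0,0,40],[0,-4.7,37.6,0,0,0,40],[40,0,0,0,0,0,40],[40,0,0,0,0,0,40],[0,0,0,0,0,0,40],[0,0,0,0,0,0,40]],
])

```text
time_s: 7.6
ee_pos: [0.5474, -0.1082, 0.0896]
eef_rot: [-1.424, 1.57, 3.072]
force: [0.2, 0.1, 1.2]
grip_width: 0.0397
```

```bash
python3 - <<'E'
from h import *
print(tool()[1],delta([.547,-.1085,.0195],-.2172))
E
```

```text
[ 0.54740949 -0.10819504  0.08955101] (array([70.05113105, -0.31141565,  0.38256133]), array([2.65065527e-04, 4.84218432e-05, 3.26063684e-04]))
```

Request:
play_rows([
  [[40,0,0,0,0,0,40],[30,0,0,0,0,0,40],[0,0,0,0,0,0,10],[0,0,0,0,0,0,10],[0,0,0,0,0,0,10],[0,0,0,0,0,0,10],[0,0,0,0,0,0,10]],
])

```text
time_s: 8.3
ee_pos: [0.5485, -0.1076, 0.021]
eef_rot: [1.508, 1.568, -0.279]
force: [-2.7, 0.8, 8.3]
grip_width: 0.0141
```

Request:
play_rows([
  [[0,0.5,-10,0,0,0,10],[0,0.5,-15,0,0,0,10],[0,0.5,-15,0,0,0,10],[0,0.5,-15,0,0,0,10],[0,0.5,-15,0,0,0,10],[0,0.5,-10,0,0,0,10],[0,0.5,-10,0,0,0,10],[0,0,0,0,0,0,10],[0,0,0,0,0,0,10]],
])

```text
time_s: 9.2
ee_pos: [0.5717, -0.0198, 0.021]
eef_rot: [1.822, 1.567, 0.036]
force: [0.8, 3.9, 6.6]
grip_width: 0.0135
```

```bash
python3 - <<'E'
from h import *
c=snap('wrist','w7');o=ctrl.get_obs();print(o['ee_pos'],o['force'],o['grip_width'],o['qpos'])
print(delta([.5698,-.0217,.0195],-.2172))
snap('scene','s7')
b=load('s7')['img'][160:260,310:430]
cv2.imwrite('pics/s7z.png',cv2.resize(b,None,fx=6,fy=6,interpolation=2)[:,:,::-1])
E
```

```text
[ 0.57167383 -0.01980788  0.02105483] [0.90060145 3.43135619 6.05751926] 0.013737899949689502 [-9.89631669e-02  5.60526444e-01  1.61712107e+00  7.72995091e-04
  9.60094651e-01  1.16271443e-01]
(array([ 1.54705112, -1.43130469,  2.25096621]), array([ 0.00152334, -0.00108022, -0.00374987]))
```

View pics/w7.png

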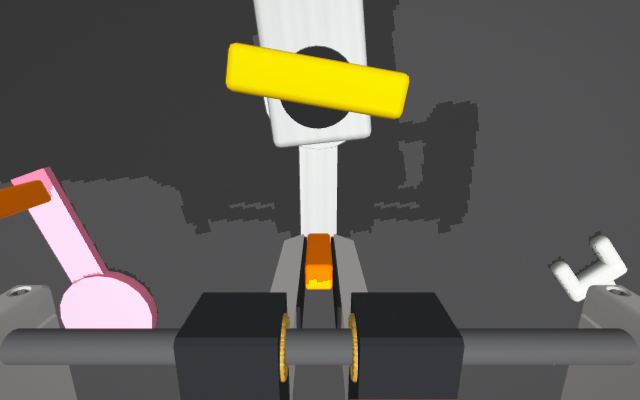

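View pics/s7z.png

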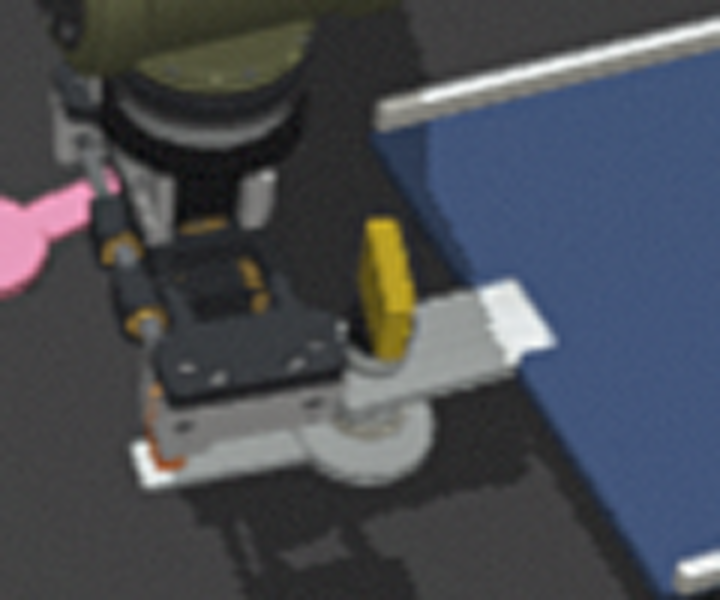

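```bash
python3 - <<'E'
from h import *
np.set_printoptions(precision=4,suppress=True)
c=load('w7');w=load('w4');b=load('w7')['img']
yd=np.array([.2155,.9765,0])
im=b.astype(int)
print(im[140:165,318].mean(1)); print(load('w4')['img'].astype(int)[140:160,318].mean(1))
for zz in (.062,.068): print('hub',onz(c,316.5,87,zz))
for v in (148,150): print('pad', onz(c,319,v,.008)+.03*yd)
print('w4 pad',onz(w,319,88.3,.008), onz(w,319,146.5,.008)+.03*yd)
cv2.imwrite('pics/w7z.png',cv2.resize(b[20:170,210:430],None,fx=3.6,fy=3.6,interpolation=2)[:,:,::-1])
E
```

```text
[202.6667 189.     162.     179.     234.     240.     239.3333 240.
 236.     218.3333 234.     237.6667 237.3333 237.6667 237.6667 237.6667
 237.6667 237.     237.     237.     237.     237.     237.3333 236.3333
 236.3333]
[237.6667 237.6667 238.     237.6667 237.3333 236.     225.3333 233.
 235.     234.6667 234.6667 234.6667 234.3333 234.     234.     234.
 234.     233.6667 234.     234.3333]
hub [0.5885 0.0652 0.062 ]
hub [0.5884 0.0649 0.068 ]
pad [0.5899 0.0651 0.008 ]
pad [0.5897 0.064  0.008 ]
w4 pad [ 0.5657 -0.0217  0.008 ] [ 0.5655 -0.0225  0.008 ]
```

View pics/w7z.png

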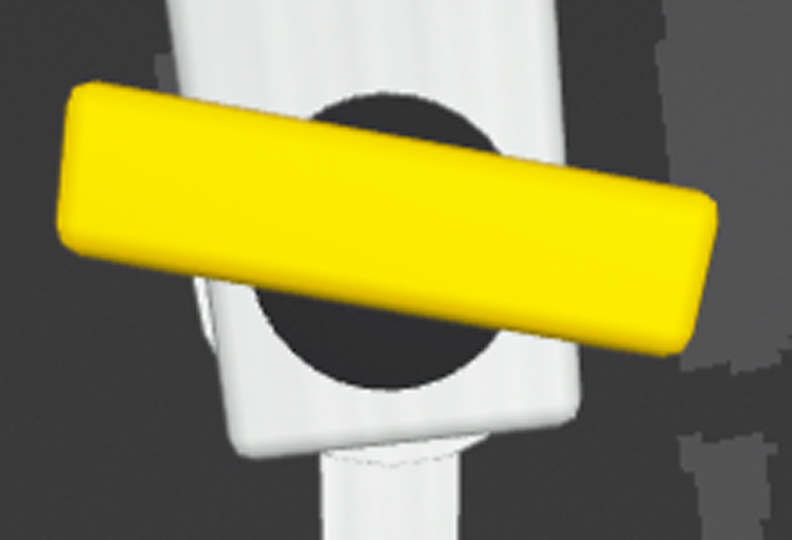

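Request:
play_rows([
  [[0,-0.7,0,0,0,0,10],[0,-0.7,0.2,0,0,0,10],[0,0,0,0,0,0,10],[0,0,0,0,0,0,36],[0,0,0,0,0,0,36],[0,0,0,0,0,0,36],[-20,0,0,0,0,0,36],[-40,0,0,0,0,0,36],[-40,0,0,0,0,0,36],[-40,0,0,0,0,0,36]],
])

```text
time_s: 10.3
ee_pos: [0.5684, -0.0202, 0.1601]
eef_rot: [-1.357, 1.57, 3.14]
force: [-0.1, 0.6, 0.7]
grip_width: 0.0359
```

```bash
python3 - <<'E'
from h import *
np.set_printoptions(precision=4,suppress=True)
c=snap('wrist','w8');snap('scene','s8')
print(tool()[1],delta([.5888,.0643,.160],np.radians(68.1)))
b=load('s8')['img'][160:260,310:430]
cv2.imwrite('pics/s8z.png',cv2.resize(b,None,fx=6,fy=6,interpolation=2)[:,:,::-1])
E
```

```text
[ 0.5708 -0.0204  0.1642] (array([  4.227 ,  -0.5526, -86.5619]), array([-1.4046,  0.005 , -0.0074]))
```

View pics/w8.png

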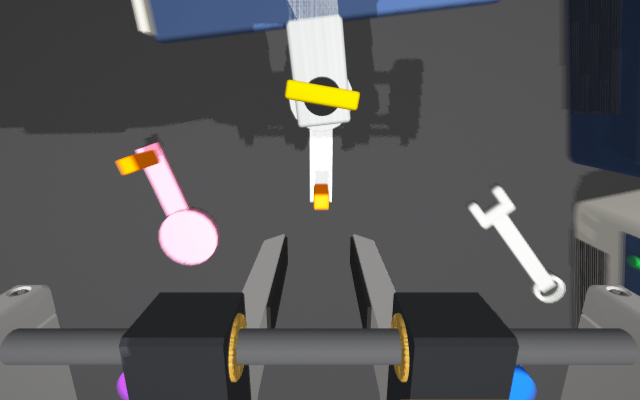

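View pics/s8z.png

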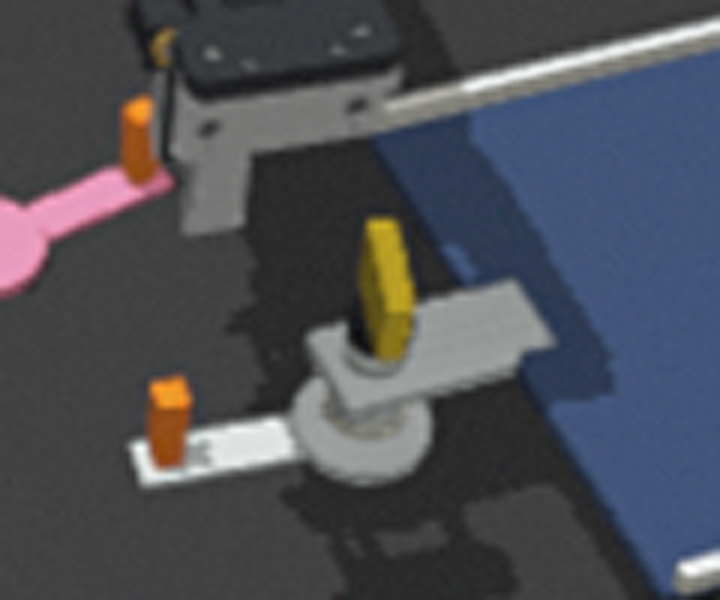

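```bash
python3 - <<'E'
from h import *
np.set_printoptions(precision=4,suppress=True)
c=load('w8')
print('post',onz(c,321,198,.05)); 
im=c['img'].astype(int);m=(im[...,0]>230)&(im[...,2]<90)&(im[...,1]>120);m[:,:300]=0;m[:,340:]=0;m[:170]=0;m[215:]=0
v,u=np.nonzero(m);print(u.min(),u.max(),v.min(),v.max());pp=onz(c,(u.min()+u.max()+1)/2,(v.min()+v.max()+1)/2,.05);print('post',pp,'pad',pp+.088*np.array([.2155,.9765,0]))
# wing top
m=(im[...,0]>235)&(im[...,1]>200)&(im[...,2]<60);m[:,:270]=0;m[:,380:]=0;m[:70]=0;m[120:]=0
cs,_=cv2.findContours(m.astype(np.uint8),0,1);r=cv2.minAreaRect(max(cs,key=cv2.contourArea));print(r,onz(c,*r[0],.1062))
s=load('s8');big=cv2.resize(s['img'][160:260,310:430],None,fx=6,fy=6,interpolation=2)
th=np.linspace(0,2*np.pi,60)
for rr,z,col in((.03,.008,(255,0,0)),(.018,.0147,(0,255,0))):
    q=(proj(s,np.c_[.5888+rr*np.cos(th),.0643+rr*np.sin(th),0*th+z])-[310,160]+.5)*6
    cv2.polylines(big,[q.astype(int)],True,col,1)
cv2.imwrite('pics/ov8.png',big[:,:,::-1])
E
```

```text
post [ 0.5702 -0.0193  0.05  ]
314 328 194 208
post [ 0.57   -0.0226  0.05  ] pad [0.589  0.0633 0.05  ]
((322.0268249511719, 94.18120574951172), (71.83126831054688, 16.915102005004883), 10.007980346679688) [0.5887 0.0646 0.1062]
```

View pics/ov8.png

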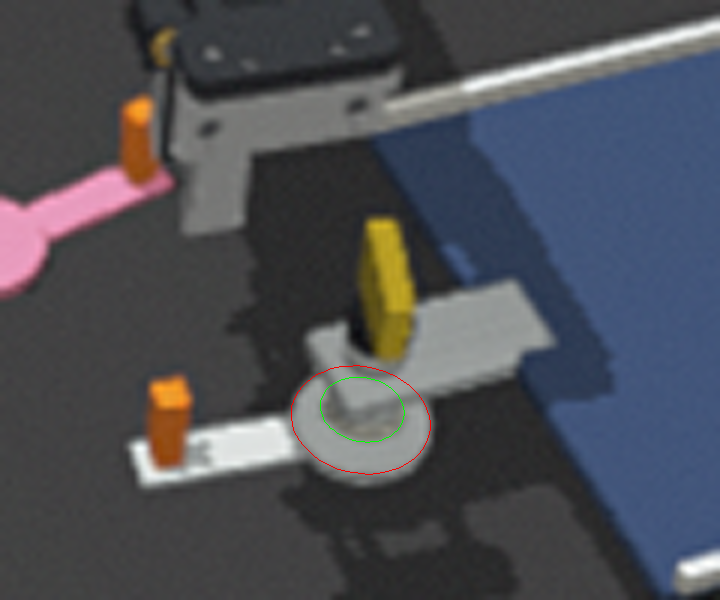

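Request:
play_rows([
  [[0,0,-30,0,0,0,36],[0,0,-30,0,0,0,36],[0,-0.5,-26.6,0,0,0,36],[0,0,0,-0.14,0,0,36],[0,0,0,-0.14,0,0,36],[0,0,0,-0.14,0,0,36],[0,0,0,-0.14,0,0,36],[0,0,0,-0.14,0,0,36],[0,0,0,-0.14,0,0,36],[0,0,0,-0.14,0,0,36]],
])

```text
time_s: 11.4
ee_pos: [0.5865, 0.0644, 0.1576]
eef_rot: [-2.234, 1.569, -3.035]
force: [-0.1, -0.2, 0.3]
grip_width: 0.036
```

Request:
play_rows([
  [[0,0,0,-0.14,0,0,36],[0,0,0,-0.14,0,0,36],[0,0,0,-0.145,0,0,36],[0,0,0,0,0,0,36],[0,0,0,0,0,0,36],[0,0,0,0,0,0,36],[0,0,0,0,0,0,36]],
])

```text
time_s: 12.1
ee_pos: [0.5868, 0.0645, 0.1585]
eef_rot: [-2.698, 1.571, -3.082]
force: [0.6, -1.0, -0.4]
grip_width: 0.0361
```

```bash
python3 - <<'E'
from h import *
np.set_printoptions(precision=4,suppress=True)
c=snap('wrist','w9')
o=ctrl.get_obs();print(o['ee_pos'],o['qpos'],o['tau'],delta([.5888,.0643,.078],np.radians(68.1)))
im=c['img'].astype(int);m=(im[...,0]>235)&(im[...,1]>200)&(im[...,2]<60);m[:,:250]=0;m[:,400:]=0
cs,_=cv2.findContours(m.astype(np.uint8),0,1);r=cv2.minAreaRect(max(cs,key=cv2.contourArea));print(r,onz(c,*r[0],.1062))
b=cv2.boxPoints(r);P=np.array([onz(c,*q,.1062) for q in b]);print(P)
E
```

```text
[0.5869 0.0645 0.1586] [ 0.0475  0.4293  1.4569  0.      1.2555 -1.1399] [ -0.0048 -59.4535 -34.3019   0.0154   0.0729   0.0513] (array([80.562 ,  0.518 ,  1.8806]), array([-0.0012, -0.0001,  0.    ]))
((319.0, 223.0), (60.0, 14.0), 90.0) [0.5882 0.0645 0.1062]
[[0.5656 0.0683 0.1062]
 [0.5693 0.0775 0.1062]
 [0.6121 0.0605 0.1062]
 [0.6082 0.0509 0.1062]]
```

View pics/w9.png

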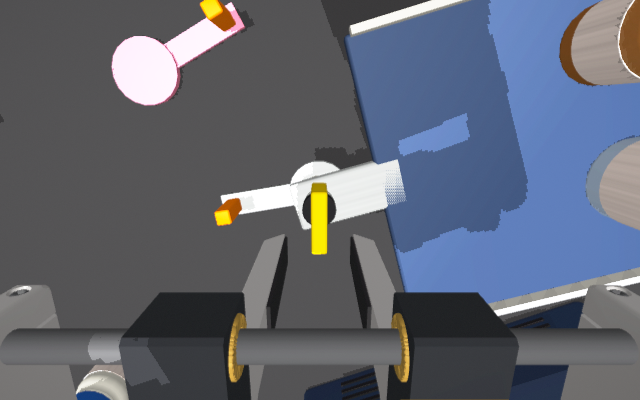

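Request:
play_rows([
  [[0,0.5,1.7,0,0,0,36],[30,0,0,0,0,0,36],[30,0,0,0,0,0,36],[20,0,0,0,0,0,36],[0,0,0,0,0,0,36],[0,0,0,0,0,0,5],[0,0,0,0,0,0,5],[0,0,0,0,0,0,5],[0,0,0,0,0,0,5],[0,0,0,0,0,0,5]],
], grip_force=25)

```text
time_s: 13.15
ee_pos: [0.5891, 0.0641, 0.0797]
eef_rot: [0.165, 1.569, -0.217]
force: [-1.6, -2.8, 6.8]
grip_width: 0.0114
```

```bash
cat >> h.py <<'E'
def rd(n=4):
    R=[]
    for i in range(n):
        o=ctrl.get_obs();R.append(np.r_[o['force'],o['moment'],o['tau'][5]])
        viewer.camera('top')
    o=ctrl.get_obs()
    print('t',o['time_s'],'pos',np.round(o['ee_pos'],4),'q6',round(o['qpos'][5],4),'jaw',round(o['qpos'][0]-o['qpos'][5],4),'w',round(o['grip_width'],4))
    print('F,M,tau6',np.round(np.mean(R,0),3),'sd',np.round(np.std(R,0),3))
E
python3 -c "
from h import *
rd()"
```

```text
t 13.35 pos [0.5891 0.0641 0.0797] q6 -1.1419 jaw 1.1887 w 0.0117
F,M,tau6 [-1.79  -2.272  6.446 -0.5    0.203 -0.014 -0.007] sd [0.177 0.701 0.325 0.026 0.035 0.01  0.   ]
```

Request:
play_rows([
  [[0.15,0,0,0.05,0,0,5],[0.15,0,0,0.05,0,0,5],[0.15,0,0,0.05,0,0,5],[0.15,0,0,0.05,0,0,5],[0.15,0,0,0.05,0,0,5],[0.15,0,0,0.05,0,0,5],[0.15,0,0,0.05,0,0,5],[0.15,0,0,0.05,0,0,5]],
])

```text
time_s: 14.15
ee_pos: [0.5892, 0.0642, 0.0785]
eef_rot: [0.641, 1.569, -0.143]
force: [-1.6, -2.0, 6.8]
grip_width: 0.0114
```

```bash
python3 -c "
from h import *
rd()
snap('scene','s10')
"
```

```text
t 14.35 pos [0.5892 0.0642 0.0785] q6 -0.7417 jaw 0.7886 w 0.0117
F,M,tau6 [-1.558 -1.892  6.46  -0.441  0.144 -0.018 -0.165] sd [0.267 0.125 0.205 0.023 0.026 0.045 0.727]
```

Request:
play_rows([
  [[0.15,0,0,0.05,0,0,5],[0.15,0,0,0.05,0,0,5],[0.15,0,0,0.05,0,0,5],[0.15,0,0,0.05,0,0,5],[0.15,0,0,0.05,0,0,5],[0.15,0,0,0.05,0,0,5]],
])

```text
time_s: 15.0
ee_pos: [0.5892, 0.0642, 0.0776]
eef_rot: [0.992, 1.569, -0.091]
force: [-0.5, -1.9, 6.9]
grip_width: 0.0122
```

```bash
cat >> h.py <<'E'
def rd(n=4):
    R=[]
    for i in range(n):
        o=ctrl.get_obs();R.append([o['moment'][2],o['tau'][5],o['force'][2]])
        if i<n-1: viewer.camera('top')
    print('t',round(o['time_s'],2),'pos',np.round(o['ee_pos'],4),'jaw',round(o['qpos'][0]-o['qpos'][5],4),'w',round(o['grip_width'],4))
    print('Mz,tau6,Fz\n',np.round(R,3),np.mean(R[1:],0))
E
python3 -c "
from h import *
rd()
c=snap('scene','s10')
cv2.imwrite('pics/s10z.png',cv2.resize(c['img'][160:260,310:430],None,fx=6,fy=6,interpolation=2)[:,:,::-1])
"
```

```text
t 15.15 pos [0.5892 0.0642 0.0776] jaw 0.4882 w 0.0114
Mz,tau6,Fz
 [[ 1.900e-02 -1.047e+00  6.897e+00]
 [-5.600e-02 -6.590e-01  5.629e+00]
 [-2.800e-02  7.860e-01  6.320e+00]
 [-1.000e-03  2.660e-01  6.653e+00]] [-0.02833805  0.13108867  6.20060859]
```

View pics/s10z.png

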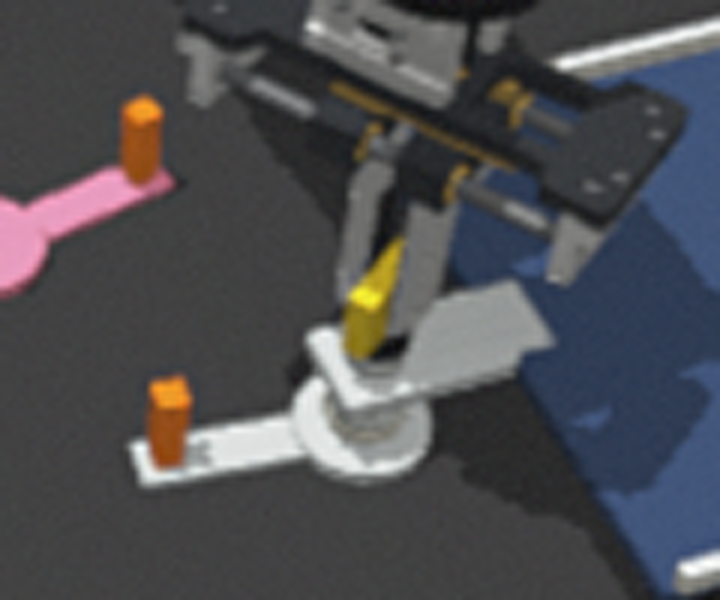

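Request:
play_rows([
  [[0.12,0,0,0.04,0,0,5],[0.12,0,0,0.04,0,0,5],[0.12,0,0,0.04,0,0,5],[0.12,0,0,0.04,0,0,5],[0.12,0,0,0.04,0,0,5]],
])

```text
time_s: 15.7
ee_pos: [0.5893, 0.0643, 0.077]
eef_rot: [1.23, 1.569, -0.054]
force: [-0.1, -1.6, 5.4]
grip_width: 0.0117
```

```bash
python3 -c "
from h import *
rd()
"
```

```text
t 15.85 pos [0.5893 0.0642 0.077 ] jaw 0.2884 w 0.0112
Mz,tau6,Fz
 [[-4.000e-03 -8.380e-01  5.364e+00]
 [ 6.000e-03 -5.270e-01  6.840e+00]
 [-8.800e-02  6.200e-01  5.880e+00]
 [-5.500e-02  2.040e-01  5.268e+00]] [-0.04578518  0.09902428  5.99583685]
```

Request:
play_rows([
  [[0.09,0,0,0.03,0,0,5],[0.09,0,0,0.03,0,0,5],[0.09,0,0,0.03,0,0,5],[0.09,0,0,0.03,0,0,5]],
])

```text
time_s: 16.25
ee_pos: [0.5893, 0.0643, 0.0766]
eef_rot: [1.34, 1.569, -0.063]
force: [0.4, -1.7, 5.6]
grip_width: 0.0117
```

```bash
python3 -c "
from h import *
rd()
"
```

```text
t 16.4 pos [0.5893 0.0642 0.0767] jaw 0.1685 w 0.0116
Mz,tau6,Fz
 [[-6.000e-03 -6.290e-01  5.612e+00]
 [-3.700e-02 -3.960e-01  5.663e+00]
 [-2.800e-02  4.540e-01  6.324e+00]
 [-1.050e-01  1.410e-01  6.260e+00]] [-0.05665368  0.06653848  6.08236131]
```

Request:
play_rows([
  [[0.12,0,0,0.04,0,0,5],[0.12,0,0,0.04,0,0,5],[0,0,0,0,0,0,5]],
])

```text
time_s: 16.7
ee_pos: [0.5893, 0.0642, 0.0764]
eef_rot: [1.42, 1.569, -0.063]
force: [0.7, -1.9, 5.5]
grip_width: 0.012
```

```bash
python3 -c "
from h import *
rd(5)
"
```

```text
t 16.9 pos [0.5893 0.0642 0.0764] jaw 0.0887 w 0.0116
Mz,tau6,Fz
 [[ 0.012  0.617  5.538]
 [-0.027  0.204  6.369]
 [-0.092  0.024  4.722]
 [-0.059 -0.027  4.697]
 [-0.075 -0.039  5.294]] [-0.06345048  0.04030326  5.27046241]
```

Request:
play_rows([
  [[0.12,0,0,0.04,0,0,5],[0.12,0,0,0.04,0,0,5],[0,0,0,0,0,0,5]],
])

```text
time_s: 17.2
ee_pos: [0.5893, 0.0643, 0.0762]
eef_rot: [1.504, 1.569, -0.059]
force: [0.2, -2.0, 5.4]
grip_width: 0.012
```

```bash
python3 -c "
from h import *
rd(5)
"
```

```text
t 17.4 pos [0.5893 0.0642 0.0762] jaw 0.0087 w 0.0119
Mz,tau6,Fz
 [[-0.054  0.618  5.413]
 [-0.045  0.204  5.158]
 [-0.05   0.024  5.028]
 [-0.037 -0.027  6.046]
 [-0.022 -0.039  5.812]] [-0.03822119  0.04063045  5.51084543]
```

Request:
play_rows([
  [[0.12,0,0,0.04,0,0,5],[0.12,0,0,0.04,0,0,5],[0,0,0,0,0,0,5]],
])

```text
time_s: 17.7
ee_pos: [0.5893, 0.0642, 0.076]
eef_rot: [1.596, 1.569, -0.047]
force: [0.0, -1.1, 5.5]
grip_width: 0.0123
```

```bash
python3 -c "
from h import *
rd(5)
"
```

```text
t 17.9 pos [0.5893 0.0642 0.076 ] jaw -0.0713 w 0.0123
Mz,tau6,Fz
 [[-1.000e-03  6.180e-01  5.504e+00]
 [-3.700e-02  2.050e-01  6.091e+00]
 [ 1.400e-02  2.400e-02  5.261e+00]
 [-6.100e-02 -2.600e-02  5.614e+00]
 [-4.000e-03 -3.900e-02  6.603e+00]] [-0.02186395  0.04099885  5.89221649]
```

Request:
play_rows([
  [[0.12,0,0,0.04,0,0,5],[0.12,0,0,0.04,0,0,5],[0,0,0,0,0,0,5]],
])

```text
time_s: 18.2
ee_pos: [0.5894, 0.0642, 0.0757]
eef_rot: [1.665, 1.569, -0.058]
force: [1.0, -1.4, 5.7]
grip_width: 0.0117
```

```bash
python3 -c "
from h import *
rd(5)
c=snap('scene','s11')
cv2.imwrite('pics/s11z.png',cv2.resize(c['img'][200:250,350:390],None,fx=12,fy=12,interpolation=2)[:,:,::-1])
"
```

```text
t 18.4 pos [0.5893 0.0642 0.0757] jaw -0.1513 w 0.0119
Mz,tau6,Fz
 [[-0.074  0.619  5.677]
 [-0.019  0.205  5.488]
 [-0.081  0.025  5.967]
 [-0.036 -0.026  5.895]
 [-0.06  -0.038  6.725]] [-0.04920278  0.0413076   6.01872442]
```

View pics/s11z.png

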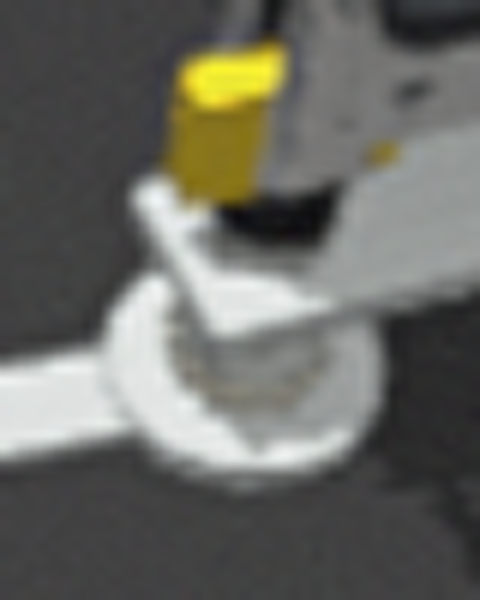

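Request:
play_rows([
  [[0.12,0,0,0.04,0,0,5],[0.12,0,0,0.04,0,0,5],[0,0,0,0,0,0,5]],
])

```text
time_s: 18.75
ee_pos: [0.5894, 0.0643, 0.0755]
eef_rot: [1.76, 1.569, -0.043]
force: [-0.1, -1.4, 4.9]
grip_width: 0.0116
```

```bash
python3 -c "
from h import *
rd(5)
"
```

```text
t 18.95 pos [0.5894 0.0642 0.0754] jaw -0.2313 w 0.012
Mz,tau6,Fz
 [[-0.078  0.619  4.942]
 [-0.034  0.205  5.328]
 [-0.059  0.025  4.653]
 [-0.059 -0.026  5.569]
 [-0.098 -0.038  5.449]] [-0.06235777  0.04163256  5.24943116]
```

Request:
play_rows([
  [[0.12,0,0,0.04,0,0,5],[0.12,0,0,0.04,0,0,5],[0,0,0,0,0,0,5]],
])

```text
time_s: 19.25
ee_pos: [0.5894, 0.0642, 0.0752]
eef_rot: [1.812, 1.569, -0.071]
force: [-0.1, -1.0, 5.5]
grip_width: 0.0117
```

```bash
python3 -c "
from h import *
rd(5)
"
```

```text
t 19.45 pos [0.5894 0.0642 0.0752] jaw -0.3113 w 0.0121
Mz,tau6,Fz
 [[ 1.400e-02  6.190e-01  5.464e+00]
 [-4.000e-03  2.060e-01  4.457e+00]
 [ 1.700e-02  2.500e-02  4.845e+00]
 [-8.600e-02 -2.500e-02  5.671e+00]
 [-1.400e-02 -3.800e-02  5.939e+00]] [-0.02196007  0.04195324  5.22788523]
```

Request:
play_rows([
  [[0.12,0,0,0.04,0,0,5],[0.12,0,0,0.04,0,0,5],[0,0,0,0,0,0,5]],
])

```text
time_s: 19.75
ee_pos: [0.5894, 0.0642, 0.075]
eef_rot: [1.907, 1.568, -0.056]
force: [0.7, -1.6, 6.5]
grip_width: 0.0114
```

```bash
python3 -c "
from h import *
rd(5)
"
```

```text
t 19.95 pos [0.5894 0.0642 0.075 ] jaw -0.3913 w 0.0115
Mz,tau6,Fz
 [[-0.057  0.619  6.492]
 [-0.076  0.206  5.665]
 [-0.054  0.026  4.708]
 [-0.076 -0.025  4.748]
 [-0.067 -0.037  4.84 ]] [-0.06809514  0.04224801  4.99018312]
```

Request:
play_rows([
  [[0.12,0,0,0.04,0,0,5],[0.12,0,0,0.04,0,0,5],[0,0,0,0,0,0,5]],
])

```text
time_s: 20.25
ee_pos: [0.5894, 0.0642, 0.0747]
eef_rot: [1.961, 1.568, -0.082]
force: [0.2, -1.5, 5.2]
grip_width: 0.0118
```

```bash
python3 -c "
from h import *
rd(5)
"
```

```text
t 20.45 pos [0.5894 0.0642 0.0747] jaw -0.4713 w 0.0119
Mz,tau6,Fz
 [[-0.094  0.62   5.17 ]
 [-0.017  0.206  5.374]
 [-0.072  0.026  5.347]
 [-0.014 -0.025  5.543]
 [-0.066 -0.037  5.457]] [-0.04226965  0.04250272  5.43017616]
```

Request:
play_rows([
  [[0.12,0,0,0.04,0,0,5],[0.12,0,0,0.04,0,0,5],[0,0,0,0,0,0,5]],
])

```text
time_s: 20.75
ee_pos: [0.5894, 0.0642, 0.0745]
eef_rot: [2.045, 1.568, -0.078]
force: [1.1, -1.6, 5.0]
grip_width: 0.0117
```

```bash
python3 -c "
from h import *
rd(5)
"
```

```text
t 20.95 pos [0.5894 0.0642 0.0745] jaw -0.5513 w 0.0121
Mz,tau6,Fz
 [[-0.03   0.62   4.976]
 [-0.019  0.206  5.277]
 [-0.013  0.026  4.926]
 [-0.038 -0.025  6.165]
 [-0.019 -0.037  4.85 ]] [-0.02224172  0.04276692  5.30444096]
```

Request:
play_rows([
  [[0.12,0,0,0.04,0,0,5],[0.12,0,0,0.04,0,0,5],[0,0,0,0,0,0,5]],
])

```text
time_s: 21.25
ee_pos: [0.5894, 0.0642, 0.0742]
eef_rot: [2.119, 1.568, -0.085]
force: [0.9, -1.7, 5.7]
grip_width: 0.0119
```

```bash
python3 -c "
from h import *
rd(5)
c=snap('scene','s12')
cv2.imwrite('pics/s12z.png',cv2.resize(c['img'][200:250,350:390],None,fx=12,fy=12,interpolation=2)[:,:,::-1])
"
```

```text
t 21.45 pos [0.5895 0.0642 0.0743] jaw -0.6313 w 0.0117
Mz,tau6,Fz
 [[-0.06   0.62   5.655]
 [-0.046  0.207  5.159]
 [-0.05   0.026  4.706]
 [-0.093 -0.024  5.068]
 [-0.064 -0.037  5.285]] [-0.06322825  0.04298911  5.05458402]
```

View pics/s12z.png

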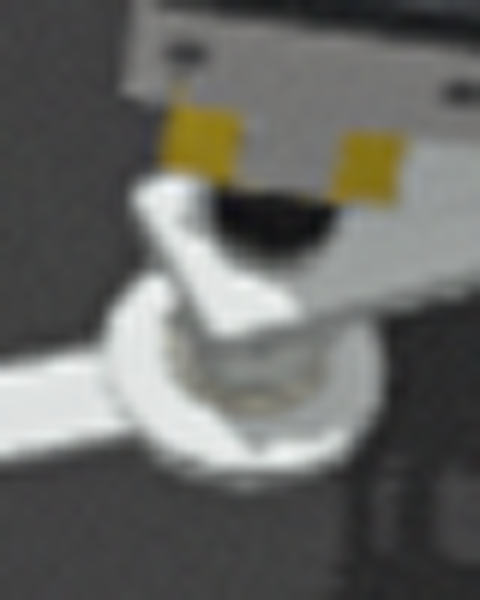

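```bash
python3 - <<'E'
from h import *
s=load('s12');big=cv2.resize(s['img'][200:250,350:390],None,fx=12,fy=12,interpolation=2)
th=np.linspace(0,2*np.pi,90)
for rr,z,col in((.03,.008,(255,0,0)),(.03,.0,(255,0,0)),(.018,.008,(0,255,0)),(.018,.0106,(255,0,255))):
    q=(proj(s,np.c_[.5888+rr*np.cos(th),.0643+rr*np.sin(th),0*th+z])-[350,200]+.5)*12
    print(rr,z,q[:,1].max()); cv2.polylines(big,[q.astype(int)],True,col,1)
cv2.imwrite('pics/ov12.png',big[:,:,::-1])
E
```

```text
0.03 0.008 468.11019512263215
0.03 0.0 490.9090138032593
0.018 0.008 423.42332458817225
0.018 0.0106 415.9238670157912
```

View pics/ov12.png

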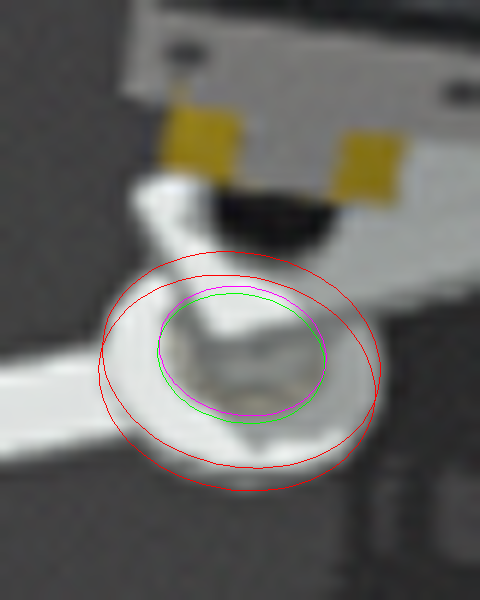

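Request:
play_rows([
  [[0.12,0,0,0.04,0,0,5],[0.12,0,0,0.04,0,0,5],[0,0,0,0,0,0,5]],
])

```text
time_s: 21.8
ee_pos: [0.5895, 0.0642, 0.074]
eef_rot: [2.181, 1.568, -0.102]
force: [0.7, -1.9, 4.8]
grip_width: 0.0119
```

```bash
python3 -c "
from h import *
rd(5)
"
```

```text
t 22.0 pos [0.5895 0.0642 0.074 ] jaw -0.7113 w 0.0117
Mz,tau6,Fz
 [[-1.400e-02  6.200e-01  4.813e+00]
 [ 2.100e-02  2.070e-01  5.290e+00]
 [ 1.000e-03  2.600e-02  5.234e+00]
 [-6.700e-02 -2.400e-02  5.052e+00]
 [-6.900e-02 -3.600e-02  4.792e+00]] [-0.02861749  0.04318393  5.09188075]
```

Request:
play_rows([
  [[0.12,0,0,0.04,0,0,5],[0.12,0,0,0.04,0,0,5],[0,0,0,0,0,0,5]],
])

```text
time_s: 22.3
ee_pos: [0.5895, 0.0642, 0.0738]
eef_rot: [2.259, 1.568, -0.105]
force: [1.4, -2.2, 5.0]
grip_width: 0.0124
```

```bash
python3 -c "
from h import *
rd(5)
"
```

```text
t 22.5 pos [0.5895 0.0642 0.0738] jaw -0.7913 w 0.0118
Mz,tau6,Fz
 [[-0.083  0.62   4.961]
 [-0.034  0.207  4.536]
 [-0.007  0.027  4.998]
 [-0.043 -0.027  5.293]
 [-0.032 -0.036  5.66 ]] [-0.02897674  0.04268429  5.12149739]
```

Request:
play_rows([
  [[0.12,0,0,0.04,0,0,5],[0.12,0,0,0.04,0,0,5],[0,0,0,0,0,0,5]],
])

```text
time_s: 22.8
ee_pos: [0.5895, 0.0641, 0.0735]
eef_rot: [2.331, 1.568, -0.112]
force: [2.7, -2.4, 4.9]
grip_width: 0.0118
```

```bash
python3 -c "
from h import *
rd(5)
"
```

```text
t 23.0 pos [0.5895 0.0641 0.0735] jaw -0.8714 w 0.0115
Mz,tau6,Fz
 [[-0.058  0.62   4.863]
 [-0.023  0.206  4.903]
 [-0.008  0.026  5.266]
 [-0.033 -0.025  5.289]
 [-0.075 -0.037  5.954]] [-0.03472758  0.04237123  5.35310296]
```

Request:
play_rows([
  [[0.12,0,0,0.04,0,0,5],[0.12,0,0,0.04,0,0,5],[0,0,0,0,0,0,5]],
])

```text
time_s: 23.3
ee_pos: [0.5895, 0.0641, 0.0733]
eef_rot: [2.407, 1.568, -0.116]
force: [0.2, -2.4, 5.0]
grip_width: 0.0119
```

```bash
python3 -c "
from h import *
rd(5)
"
```

```text
t 23.5 pos [0.5895 0.0641 0.0733] jaw -0.9514 w 0.012
Mz,tau6,Fz
 [[-0.055  0.62   4.987]
 [-0.052  0.206  5.356]
 [-0.028  0.026  5.173]
 [-0.035 -0.025  5.383]
 [-0.082 -0.037  4.935]] [-0.04918019  0.04247098  5.21147144]
```

Request:
play_rows([
  [[0.12,0,0,0.04,0,0,5],[0.12,0,0,0.04,0,0,5],[0,0,0,0,0,0,5]],
])

```text
time_s: 23.8
ee_pos: [0.5895, 0.0641, 0.0731]
eef_rot: [2.479, 1.568, -0.124]
force: [1.1, -2.1, 5.2]
grip_width: 0.0119
```

```bash
python3 -c "
from h import *
rd(5)
c=snap('scene','s13')
cv2.imwrite('pics/s13z.png',cv2.resize(c['img'][200:250,350:390],None,fx=12,fy=12,interpolation=2)[:,:,::-1])
"
```

```text
t 24.0 pos [0.5895 0.0641 0.0731] jaw -1.0314 w 0.0117
Mz,tau6,Fz
 [[-0.037  0.62   5.212]
 [-0.086  0.206  5.01 ]
 [-0.064  0.026  5.42 ]
 [-0.042 -0.025  4.596]
 [-0.06  -0.037  4.346]] [-0.0629362   0.04254512  4.84327497]
```

View pics/s13z.png

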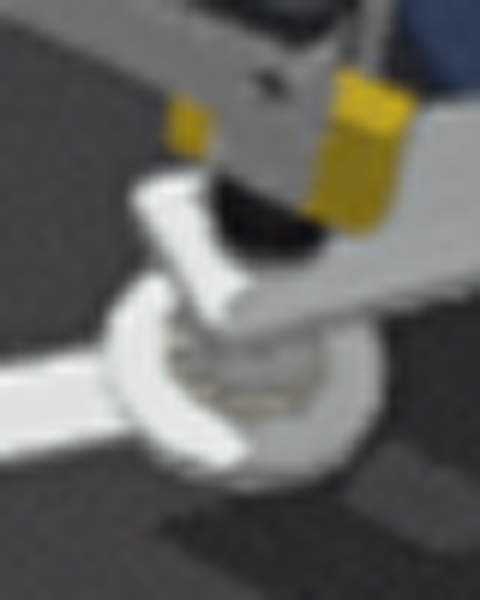

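Request:
play_rows([
  [[0.12,0,0,0.04,0,0,5],[0.12,0,0,0.04,0,0,5],[0,0,0,0,0,0,5]],
])

```text
time_s: 24.35
ee_pos: [0.5895, 0.0641, 0.0729]
eef_rot: [2.538, 1.568, -0.145]
force: [0.3, -2.6, 5.7]
grip_width: 0.012
```

```bash
python3 -c "
from h import *
rd(5)
"
```

```text
t 24.55 pos [0.5895 0.0641 0.0728] jaw -1.1114 w 0.0119
Mz,tau6,Fz
 [[-2.000e-02  6.270e-01  5.720e+00]
 [-8.000e-03  2.040e-01  5.377e+00]
 [-1.000e-01  2.400e-02  5.995e+00]
 [-4.000e-03 -2.600e-02  5.845e+00]
 [-2.000e-02 -3.800e-02  5.480e+00]] [-0.03297381  0.04093937  5.6741834 ]
```

Request:
play_rows([
  [[0.12,0,0,0.04,0,0,5],[0.12,0,0,0.04,0,0,5],[0,0,0,0,0,0,5]],
])

```text
time_s: 24.85
ee_pos: [0.5895, 0.0641, 0.0727]
eef_rot: [2.603, 1.568, -0.16]
force: [0.7, -3.4, 7.7]
grip_width: 0.0114
```

```bash
python3 -c "
from h import *
rd(5)
"
```

```text
t 25.05 pos [0.5895 0.0641 0.0727] jaw -1.1914 w 0.0115
Mz,tau6,Fz
 [[ 0.032  0.657  7.703]
 [ 0.011  0.222  6.157]
 [-0.028  0.038  6.503]
 [-0.067 -0.012  6.067]
 [-0.029 -0.024  5.963]] [-0.02812056  0.05569696  6.17241114]
```

Request:
play_rows([
  [[0.05,0,0,0.015,0,0,5],[0.05,0,0,0.015,0,0,5],[0,0,0,0,0,0,5]],
])

```text
time_s: 25.35
ee_pos: [0.5895, 0.064, 0.0726]
eef_rot: [2.62, 1.568, -0.173]
force: [0.6, -2.7, 6.8]
grip_width: 0.012
```

```bash
python3 -c "
from h import *
rd(5)
c=snap('scene','s14')
cv2.imwrite('pics/s14z.png',cv2.resize(c['img'][200:250,350:390],None,fx=12,fy=12,interpolation=2)[:,:,::-1])
"
```

```text
t 25.55 pos [0.5895 0.0641 0.0726] jaw -1.2214 w 0.0122
Mz,tau6,Fz
 [[ 6.300e-02  2.980e-01  6.846e+00]
 [ 5.400e-02  1.270e-01  6.088e+00]
 [ 4.800e-02  5.700e-02  6.776e+00]
 [-3.000e-03  3.900e-02  6.141e+00]
 [ 6.700e-02  3.500e-02  6.453e+00]] [0.04161811 0.06448899 6.36443705]
```

View pics/s14z.png

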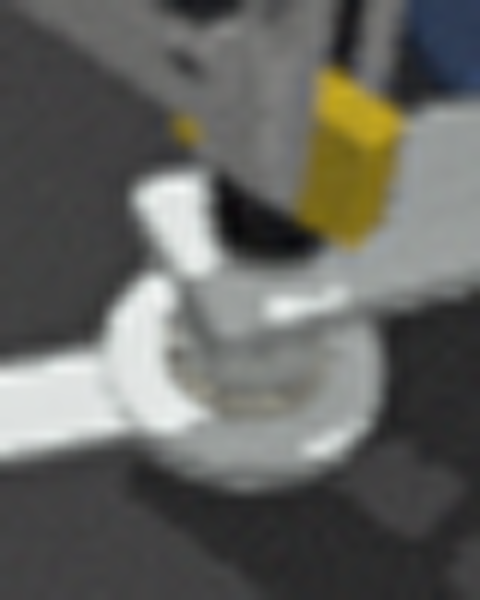

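Request:
play_rows([
  [[0,0,0,0,0,0,36],[0,0,0,0,0,0,36],[0,0,0,0,0,0,36],[0,0,0,0,0,0,36],[-10,0,0,0,0,0,36],[-30,0,0,0,0,0,36],[-40,0,0,0,0,0,36],[-40,0,0,0,0,0,36],[-40,0,0,0,0,0,36],[0,0,0,0,0,0,36]],
])

```text
time_s: 26.6
ee_pos: [0.5903, 0.0645, 0.2381]
eef_rot: [2.844, 1.561, 0.053]
force: [0.2, -0.9, -0.1]
grip_width: 0.0359
```

Request:
play_rows([
  [[0,0,0,0,0,0,36],[0,0,0,0,0,0,36]],
])

```text
time_s: 26.8
ee_pos: [0.5882, 0.0644, 0.2304]
eef_rot: [-0.301, 1.569, -3.092]
force: [-0.3, -0.2, 0.1]
grip_width: 0.0361
```

```bash
python3 - <<'E'
from h import *
np.set_printoptions(precision=4,suppress=True)
o=ctrl.get_obs();print(o['ee_pos'],o['force'],o['qpos'])
c=snap('wrist','w20');s=snap('scene','s20');snap('top','t20')
big=cv2.resize(s['img'][160:260,310:430],None,fx=6,fy=6,interpolation=2)
cv2.imwrite('pics/s20z.png',big[:,:,::-1])
im=c['img'].astype(int);m=(im[...,0]>235)&(im[...,1]>200)&(im[...,2]<60);m[:,:200]=0;m[:,450:]=0
cs,_=cv2.findContours(m.astype(np.uint8),0,1);cs=max(cs,key=cv2.contourArea);r=cv2.minAreaRect(cs);print(r,onz(c,*r[0],.0985))
P=np.array([onz(c,*q,.0985) for q in cv2.boxPoints(r)]);print(P)
E
```

```text
[0.5882 0.0644 0.2304] [-0.3375 -0.1949  0.0755] [ 0.0471  0.3779  1.3592 -0.      1.4062  1.2681]
((319.5, 191.5), (47.0, 11.0), 90.0) [0.5893 0.0642 0.0985]
[[0.6087 0.0767 0.0985]
 [0.6122 0.0671 0.0985]
 [0.5691 0.0511 0.0985]
 [0.5655 0.0611 0.0985]]
```

View pics/w20.png

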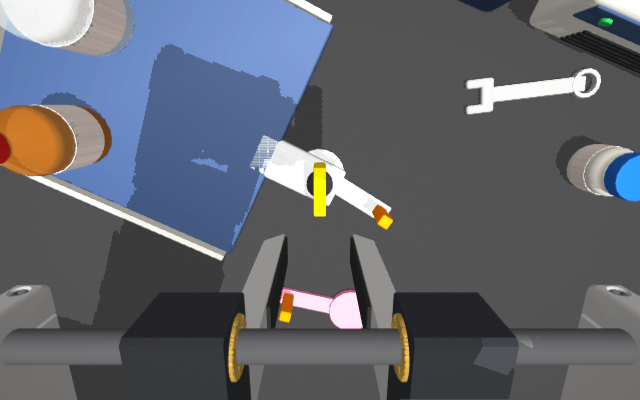

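View pics/s20z.png

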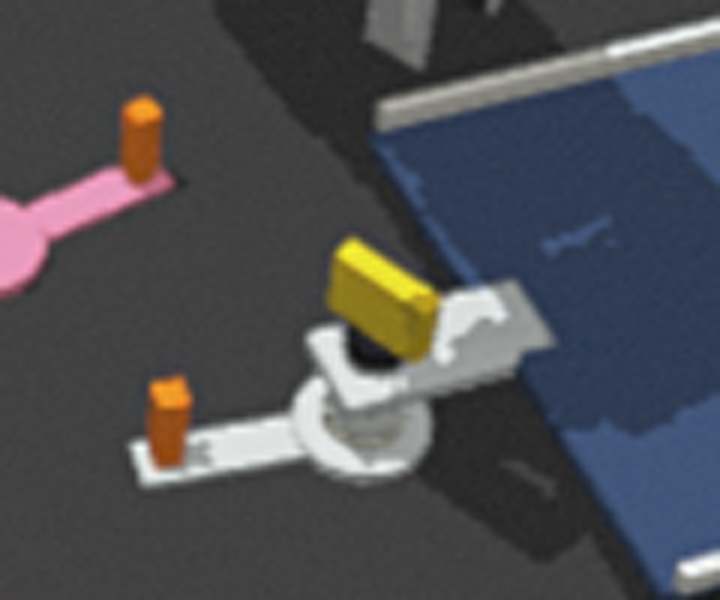

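View pics/t20.png

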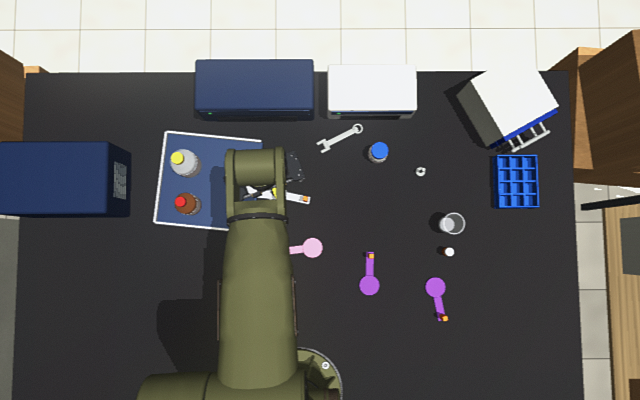

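```bash
python3 -c "
from station import hand_in
print(hand_in())"
```

```text
the job is handed in; nothing more can be done
None
```

The plate is under the foot and released, the foot bears lightly on its pad, and the job is handed in at about 27 s of the 72 s allowed.

- **Plate:** I slid it in by its grab post. Measured with the wrist camera after I let go, the pad centre is about 1 mm from the screw axis. The later scene picture shows the plate in the same place.
- **Knob:** I turned it about 2.41 rad (138°) clockwise, which is about 7.2 mm of travel. The torque stayed flat until the last 0.11 rad or so, then rose by about 0.09 Nm on the wrist and 0.07 Nm on joint 6. I estimate the foot load at roughly 4 to 9 N; it was not measured directly.
- **After letting go:** The knob did not spring back; the wing lies at about 20°, matching the last jaw angle. The wrist force is near zero with the gripper clear. The bottles, the look-alike plates and the other things show in their original places in the last top view.

**Disagreements:**
- Contact came about 0.5 mm later than even a sole with no extra depth would give, going by the wing height I measured. I put this down to camera calibration error and relied on the torque rise.
- The projected pad outline in the scene camera also sat about 1 mm off the pad in the picture, within the stated calibration.

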